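# Moisture check on a lime carving blank

## Task

Before carving goes on, the lime blank on the tilting carver's vise needs a moisture reading. With the moisture meter standing in its cradle, turn its selector collar back to setting 3; then lift the meter out and hold its steel ball squarely against the blank inside the pencilled ring, pressed gently so that the sprung ball head is about half in. Finish while still holding the meter steady there; do not press the head home hard, shift the blank or disturb the other things on the bench.

Things in the scene. Friction and masses are not known exactly. Their poses are not given: they have to be found in the camera images.
- meter: ball-head wood moisture meter, loose, about 265 g, standing ball down in the cradle. Black case 44 (its x) x 36 (its y) x 110 mm (its z); origin at the centre of the case's lower end, z towards the selector; display on -x. Steel ball head below (ball 22 mm, tip 42 mm below the origin when out). Grip the case high up, across its 36 mm width; its upper 65 mm stands free above the cradle
- selector (a joint): grey collar on top of the meter, rad: eight clicked settings 1 to 8, 30 degrees apart; setting n reads (n-1)*0.5236, so 3 reads 1.047. Grows turning clockwise seen from above; stops at 1 and 8; a click takes about 0.07 N m; starts at 5 to 8. White pointer line on its top: at 1 it points 105 degrees counter-clockwise from the meter's +x, at 3 45 degrees; white strokes on the case mark the settings
- selector_top (a point): centre of the collar's top face, on the meter's axis, 133.5 mm above the meter's origin. The collar is round, knurled, 26 mm in diameter, 22 mm tall, and ends 1.5 mm above the flat case top, which is wider than it: take it with the fingertips, from above
- head (a joint): how far the sprung ball head is pushed into the meter's case, m: 0 fully out, 0.008 fully in. Spring: 1.5 N to begin moving, about 3.5 N half in (0.004), 5.5 N just fully in
- head_tip (a point): lowest point of the steel ball, on the meter's axis, where it touches the wood
- cradle: grey plastic cradle screwed to the bench, 63 x 55 mm, 95 mm tall, on a 90 x 75 mm foot; origin under its centre, z up. The meter's case stands 45 mm deep in its pocket (1.5 mm play all round) on ledges 50 mm above the bench and draws straight up; the ball hangs in the well below
- blank: lime-wood blank, 100 (x) x 210 (y, round ends) x 40 mm, on a tilting vise bolted to the bench (foot 124 mm across). Origin at the vise's ball, 45 mm above the bench; z is the outward normal of the flat face, 85 mm from the origin. The face leans to the robot's side by 7 to 23 degrees, clamped firm. Carved rosette 68 mm wide, up to 11 mm tall, on it at (0, +50) mm
- mark (a point): centre of the pencilled ring (24 mm diameter, with a small cross in it) on the blank's flat face, 48 mm towards its -y end; same axes as the blank, z out of the face
- mallet: turned wooden carver's mallet standing on its head, 90 mm across, 228 mm tall; origin under its centre; leave it alone
- gouge: carving gouge lying on the bench, 250 mm long, 22 mm thick; origin near its ferrule; leave it alone
- wax: flat round aluminium tin, 76 mm across, 50 mm tall; leave it alone
- stone: sharpening stone in a wooden tray, 190 x 70 x 32 mm; leave it alone
Not all that is in view belongs to the job. Of the things that look like the cradle, take the one that is farthest from the robot's base at the start.

How it is judged:
By the outcome, as a careful person would: the job done as asked, in the order asked, and still so for the second after the job is handed in, while the arm keeps its last pose, push and grip.
It also fails if it takes over 61 s, if anything falls off the work surface, if the arm or the gripper's body presses on something with over 40 N, if the wrist force passes 120 N, or if a joint passes its speed limit or range.

## Robot

A 7-joint arm with a two-finger parallel gripper is mounted at the origin on the work surface. World frame = base frame: x ahead of the robot, y to its left, z up, the work surface at z = 0. Lengths are in m, angles in rad, forces in N, time in s.
With the tool pointing down it reaches from about 0.425 to 0.8 m from the base axis. Payload 8.3 kg.
Tool frame: the origin (TCP) lies between the finger pads; the fingertips stand 11 mm ahead of it and the grasp point (between the pads) lies 8 mm behind it (tip_extent is the distance from the TCP to the fingertips, in m); z points along the fingers, y is the line along which they close (so a half turn about z gives the same grasp; the last joint's range is limited). The gripper opens to 85 mm and grips with 20 to 120 N. Pads are 22 mm wide; open, the fingers measure 114 mm over their backs; the gripper's body (76 mm by 85 mm) begins 54 mm behind the grasp point. The pads swing forward as they close: fully open they stand 13 mm farther back than shut.
Start: joints at [1.245, 0.383, 0.016, 1.37, -0.006, 1.388, -0.046], TCP at [0.162, -0.604, 0.242] pointing down, gripper open.
Joint ranges: [-2.95, 2.95], [-0.25, 2.06], [-1.52, 1.56], [0.18, 2.33], [-1.44, 4.58], [0.02, 2.06], [-3.01, 3.01]. Speed limits (rad/s): [2.39, 2.39, 3.01, 3.01, 3.14, 3.14, 3.14].

## Interface

Orientations are given as [roll, pitch, yaw] about the fixed x, y, z axes, in that order (R = Rz(yaw) Ry(pitch) Rx(roll)).
In Python, from bench import * gives the robot as it stands. Calls block until the motion is done:
- move_to(position, orientation): joint-space move of the TCP to a pose.
- move_l(position, frame=None, speed=0.15, contact_N=None): straight line of the TCP; frame=None keeps the orientation; speed is the mean speed in m/s. With contact_N (N) it stops when the force on the tool has changed by that much, and returns True; else False.
- goto_joints(angles): joint-space move.
- open_gripper() and close_gripper(f_grip=None): open the fingers fully, or close them until they stop; f_grip is the grip in N (None keeps the last).
- sleep(seconds).
- inverse_kinematics(position, orientation): joint angles nearest the present ones, or None.
- read_camera(name): name is "scene" or "top" or "wrist"; returns a dict with "image" (480x640x3 uint8, red, green, blue), "intrinsics" (3x3 intrinsics, pixels), "camera_from_world" (4x4, takes a point from world to camera coordinates); the wrist camera has in their place "mount" (4x4, takes a point from camera to tool coordinates, whose origin is the TCP and whose axes are the flange's). Camera axes: x right, y down, z forward; pixel columns grow to the right and rows downward; lengths in m; the calibration is good to about 2 mm. A picture is of the moment at which its call begins: read the wrist's pose just before it. There is no depth.
A pose or a line that the arm cannot do raises PlanningError and nothing moves.
- job_done(): hands the job in; it is judged then, once.
Trained networks look in the newest picture that a camera, given by its name, has taken for a name from the list of things; names that differ only in an ending like _2 or _b are one class to them, and where a whole thing is asked for, a point or a joint stands for the part that bears it (a point fixed in the world has none). Each returns a list of dicts, best first, with "score" (0 to 1); they miss things now and then, are a little off and sometimes report something else, mostly with a low value. They report only what shows in the picture. A call takes as long as a camera call. They do not tell look-alikes from the thing itself.
- masks_of(camera, target): "region" (480x640 bool, what is visible of it) and "position" ([column, row] in pixels, amid what is visible of it).
Readings, each from a call of its own:
- current_time_s(): time.
- current_qpos(): joint angles.
- current_qd(): joint speeds.
- current_joint_efforts(): joint torques, N m.
- current_ee_pos(): TCP position.
- current_eef_rot(): TCP orientation.
- current_wrist_force(): force on the tool from outside, world axes, zero at the start.
- current_moment(): the same for the moment, N m.
- current_grip_width(): finger opening in m.
- current_finger_force(): force on a finger pad.
Only numpy, scipy, OpenCV 4.12 (cv2) and the standard library are available. Lean on these libraries where they do the work, as an engineer would, in place of code of your own. Each camera call takes 0.05 s, during which the arm holds its last target. There are 200 camera calls.

## Working session

There is one attempt and no reset: what is moved stays moved. The work goes in short steps, each a Python script; the robot and the scene stay as the last script left them, time stands still between calls to the robot, and variables do not carry over. Pictures are saved under pics/ and viewed, at most 10 in all, crops included, and the job is handed in when it is done.

```bash
mkdir -p pics; ls; cat > h.py <<'E'
from bench import *
import numpy as np, cv2
from scipy.spatial.transform import Rotation as Ro
def save(im,n): cv2.imwrite('pics/'+n,cv2.cvtColor(im,cv2.COLOR_RGB2BGR))
E
python3 - <<'E'
from h import *
ims=[]
for c in ['scene','top']:
    r=read_camera(c); save(r['image'],c+'0.png'); np.savez(c+'.npz',K=r['intrinsics'],T=r['camera_from_world'],im=r['image'])
    print(c,r['intrinsics'].tolist(),r['camera_from_world'].round(4).tolist())
    for t in ['meter','selector','cradle','blank','mark','mallet','gouge','wax','stone']:
        print(t,[(round(m['score'],2),np.round(m['position']).tolist(),int(m['region'].sum())) for m in masks_of(c,t)])
print(current_ee_pos(),current_eef_rot(),current_time_s())
E
```

```text
pics
scene [[529.3385322710908, 0.0, 321.1216213721861], [0.0, 529.3385322710908, 235.89120573938933], [0.0, 0.0, 1.0]] [[0.6686, 0.7437, 0.0004, -0.3691], [0.4406, -0.3956, -0.8059, -0.1273], [-0.5991, 0.539, -0.5921, 1.8496], [0.0, 0.0, 0.0, 1.0]]
meter [(0.96, [266.0, 276.0], 573)]
selector []
cradle [(0.68, [263.0, 307.0], 1060), (0.64, [264.0, 257.0], 688), (0.57, [203.0, 285.0], 1228)]
blank [(0.84, [363.0, 222.0], 1726)]
mark [(0.72, [368.0, 225.0], 1696)]
mallet [(0.85, [373.0, 287.0], 1630)]
gouge [(0.6, [277.0, 241.0], 320)]
wax [(0.66, [427.0, 213.0], 523), (0.65, [364.0, 223.0], 1756)]
stone [(0.66, [177.0, 341.0], 1974)]
top [[504.68537347816294, 0.0, 314.32269224837523], [0.0, 504.68537347816294, 235.18428822663168], [0.0, 0.0, 1.0]] [[-0.0034, -0.9997, -0.0234, 0.0022], [-0.9984, 0.0048, -0.0571, 0.5659], [0.0572, 0.0232, -0.9981, 1.4172], [0.0, 0.0, 0.0, 1.0]]
meter [(0.85, [392.0, 231.0], 322)]
selector [(0.74, [320.0, 309.0], 537), (0.41, [396.0, 229.0], 81)]
cradle [(0.92, [386.0, 242.0], 460), (0.83, [418.0, 290.0], 879), (0.63, [358.0, 282.0], 877)]
blank [(0.83, [253.0, 236.0], 2849)]
mark [(0.63, [252.0, 235.0], 2746)]
mallet [(0.95, [308.0, 179.0], 853)]
gouge [(0.63, [252.0, 241.0], 2828), (0.55, [320.0, 307.0], 568)]
wax [(0.67, [160.0, 235.0], 590)]
stone [(0.6, [472.0, 260.0], 1808)]
[ 0.16240174 -0.60351092  0.24228875] [-3.14155567e+00 -6.39454359e-05  2.62854012e-01] 1.0
```

```bash
python3 - <<'E'
from h import *
t=np.load('top.npz')['im'];s=np.load('scene.npz')['im']
a=cv2.resize(t[130:350,130:530],(800,440)[:2],interpolation=3)
save(a,'a.png')
b=cv2.resize(s[180:380,130:450],(800,500),interpolation=3)
save(b,'b.png')
E
```

```text
(no output)
```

View pics/a.png

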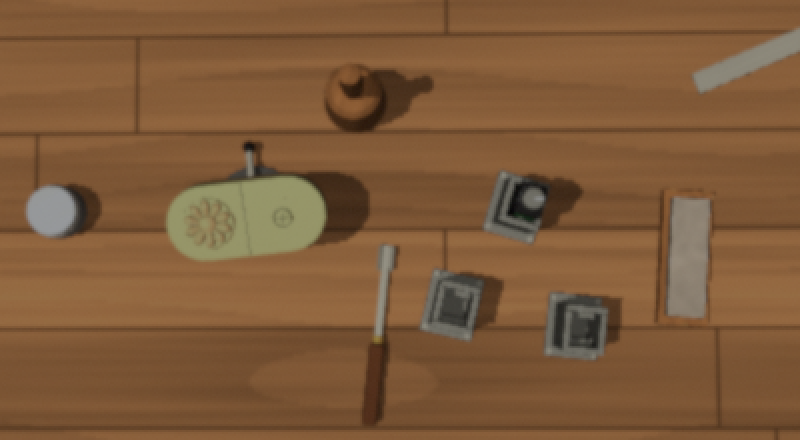

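View pics/b.png

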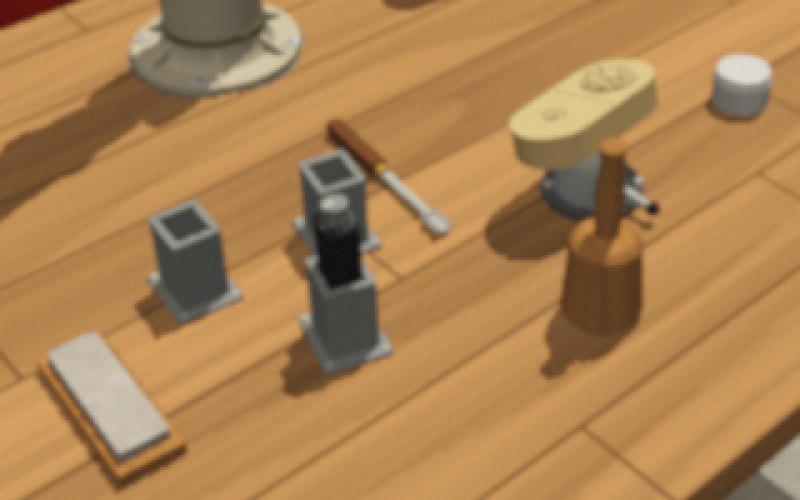

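Top view: three cradles look alike, at top pixels (389,232), (357,282) and (418,291). The farthest from the base is (389,232), the highest in the picture, and it holds the meter. The mark shows at about (271.5,238.5) in top and (351,226) in scene. Next I triangulate and look from close by.

```bash
cat >> h.py <<'E'
def tri(obs):
    # obs: list of (K,T(3x4 cam_from_world),uv)
    A=[]
    for K,T,uv in obs:
        P=K@T[:3]; A+= [uv[0]*P[2]-P[0], uv[1]*P[2]-P[1]]
    _,_,V=np.linalg.svd(np.array(A)); X=V[-1]; return X[:3]/X[3]
def proj(K,T,p):
    q=K@(T[:3]@np.r_[p,1]); return q[:2]/q[2]
def wrist(name=None):
    p=current_ee_pos(); R=Ro.from_euler('xyz',current_eef_rot())
    r=read_camera('wrist'); W=np.eye(4); W[:3,:3]=R.as_matrix(); W[:3,3]=p
    T=np.linalg.inv(W@r['mount'])
    if name: save(r['image'],name+'.png'); np.savez(name+'.npz',K=r['intrinsics'],T=T,im=r['image'])
    return r['intrinsics'],T,r['image']
E
python3 - <<'E'
from h import *
t=np.load('top.npz');s=np.load('scene.npz')
for n,a,b in [('sel',(396,229),(265,261)),('mark',(271.5,238.5),(351,226)),('cradletopcorner?',(389,232),(264,290))]:
    X=tri([(t['K'],t['T'],a),(s['K'],s['T'],b)]);print(n,X,proj(t['K'],t['T'],X),proj(s['K'],s['T'],X))
r=read_camera('wrist');print(r['mount'],r['intrinsics'])
def ray(px,h):
    K,T=t['K'],t['T'];R=T[:3,:3];c=-R.T@T[:3,3];d=R.T@np.linalg.inv(K)@np.r_[px,1];return c+d*(h-c[2])/d[2]
for px in [(357,282),(418,291),(308,170)]: print(ray(px,.1))
E
```

```text
sel [ 0.57296668 -0.20631333  0.18071764] [395.00634191 228.24810043] [263.83219768 260.99003604]
mark [0.55276174 0.11137903 0.12419803] [270.98289014 238.04678969] [350.4251745 226.0570955]
cradletopcorner? [ 0.56785708 -0.20603751  0.08240296] [389.97136522 232.71519528] [265.16311581 289.99770708]
[[ 1.17355265e-03 -9.59757575e-01 -2.80827385e-01  7.05334101e-02]
 [ 9.99999308e-01  1.10431940e-03  4.04778617e-04  3.72094126e-04]
 [-7.83662137e-05 -2.80827665e-01  9.59758207e-01 -1.29586917e-01]
 [ 0.00000000e+00  0.00000000e+00  0.00000000e+00  1.00000000e+00]] [[426.26307317   0.         315.13004689]
 [  0.         426.26307317 240.22549208]
 [  0.           0.           1.        ]]
[ 0.43612832 -0.11500348  0.1       ]
[ 0.41199705 -0.27584252  0.1       ]
[0.73715982 0.01432638 0.1       ]
```

```bash
python3 - <<'E'
from h import *
for n,p in [('w1',(0.55,-0.02,0.33)),('w2',(0.62,0.14,0.33)),('w3',(0.5,0.14,0.33)),('m1',(0.62,-0.26,0.36)),('m2',(0.56,-0.17,0.36))]:
    if n=='m1': 
        np.savez('dummy.npz')
    move_to(p,(np.pi,0,0)); sleep(.2); wrist(n); print(n,current_time_s(),current_qpos().round(2))
    for t in (['mark','blank'] if n[0]=='w' else ['selector','cradle','meter']):
        ms=masks_of('wrist',t)
        print(t,[(round(m['score'],2),np.round(m['position'],1).tolist(),int(m['region'].sum())) for m in ms])
        if t=='blank' and ms: np.save(n+'mask.npy',ms[0]['region'])
a=np.hstack([np.load('w2.npz')['im'],np.load('w3.npz')['im']]);b=np.hstack([np.load('w1.npz')['im'],np.load('m1.npz')['im']])
save(cv2.resize(np.vstack([a,b]),(800,600),interpolation=3),'c.png')
E
```

```text
w1 3.8 [ 0.53  0.26 -0.69  1.39  0.16  1.55 -1.72]
mark [(0.57, [107.0, 190.2], 27628)]
blank [(0.66, [107.4, 193.1], 27615)]
w2 4.8833 [ 0.2   0.48 -0.75  1.14  0.32  1.63 -2.04]
mark [(0.96, [292.6, 269.9], 26131)]
blank [(0.98, [292.3, 275.1], 25943)]
w3 5.7833 [ 0.37  0.21 -0.83  1.47  0.15  1.53 -2.03]
mark [(0.7, [293.7, 132.8], 33273)]
blank [(0.69, [291.7, 136.1], 33353)]
m1 7.675 [ 0.69  0.55 -0.64  0.94  0.32  1.73 -1.39]
selector [(0.59, [253.3, 270.7], 1205)]
cradle [(0.98, [342.2, 364.3], 5824), (0.75, [280.0, 209.4], 3475), (0.59, [206.9, 333.1], 4143)]
meter [(0.65, [260.5, 252.2], 2985), (0.4, [255.2, 271.6], 1093)]
m2 8.5833 [ 0.74  0.35 -0.71  1.23  0.22  1.64 -1.49]
selector [(0.97, [366.4, 192.8], 1198), (0.5, [550.4, 225.5], 10857), (0.37, [30.8, 193.3], 7462)]
cradle [(0.97, [414.2, 317.9], 5737), (0.73, [268.9, 294.7], 5747), (0.67, [338.1, 153.4], 3195)]
meter [(0.86, [361.9, 187.2], 3154)]
```

View pics/c.png

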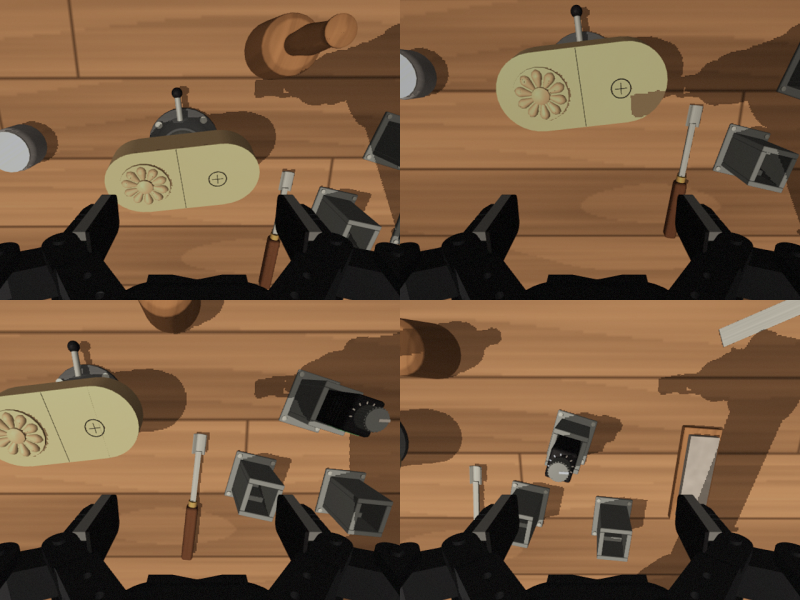

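c.png (2x2 wrist views): the ring with its cross is clear at w1 (152,205), w2 (347,286) and w3 (352,141). The meter is in the cradle at m1 (253,271), display side hidden. Next I fit the blank's pose and enlarge the meter.

```bash
cat > fit.py <<'E'
from h import *
from scipy.optimize import least_squares
V=[];marks=[]
for n,uv in [('w1',(152,205)),('w2',(347,286)),('w3',(352,141))]:
    d=np.load(n+'.npz');im=d['im'];u,v=uv
    g=cv2.cvtColor(im,cv2.COLOR_RGB2GRAY);p=g[v-22:v+23,u-22:u+23].astype(int)
    dk=(p<0.72*np.median(p)).astype(np.uint8)
    ys,xs=np.nonzero(dk); rr=np.hypot(xs-22,ys-22); k=rr<21
    e=cv2.fitEllipse(cv2.convexHull(np.c_[xs[k],ys[k]].astype(np.int32)).astype(np.float32)) 
    c=(u-22+e[0][0],v-22+e[0][1]); marks.append(c); print(n,c,e[1],k.sum())
    m=np.load(n+'mask.npy'); med=np.median(im[m].astype(float),0)
    hsv=im.astype(float); face=(im[...,1]>0.80*med[1])&cv2.dilate(m.astype(np.uint8),np.ones((7,7))).astype(bool)&(im[...,2]>0.4*im[...,0])
    ct=max(cv2.findContours(face.astype(np.uint8),0,1)[0],key=cv2.contourArea)
    b=np.ones(im.shape[:2],np.uint8); cv2.drawContours(b,[ct],-1,0,1); b[:, :2]=1
    V.append((d['K'],d['T'],cv2.distanceTransform(b,2,5),im,ct))
M=tri([(v[0],v[1],c) for v,c in zip(V,marks)]);print('mark tri',M)
for v,c in zip(V,marks):print('res',proj(v[0],v[1],M)-c)
a=np.linspace(-np.pi/2,np.pi/2,40)
st=np.r_[np.c_[-np.sin(a)*.05,.055+np.cos(a)*.05],np.c_[np.sin(a)*.05,-.055-np.cos(a)*.05],np.c_[np.full(30,.05),np.linspace(-.055,.055,30)],np.c_[np.full(30,-.05),np.linspace(-.055,.055,30)]]
st=np.c_[st,np.full(len(st),.085)]
def pose(q): return Ro.from_rotvec(q[2:5]),np.r_[q[:2],.045]
def pr(v,P):
    q=(v[1][:3,:3]@P.T).T+v[1][:3,3]; q=(v[0]@q.T).T; return q[:,:2]/q[:,2:]
def res(q):
    R,o=pose(q);r=[]
    for v,c in zip(V,marks):
        uv=pr(v,R.apply(st)+o); 
        d=cv2.remap(v[2],uv[:,0].astype(np.float32)[None],uv[:,1].astype(np.float32)[None],1,borderValue=0)[0]
        ok=(uv[:,0]>4)&(uv[:,0]<635)
        r.append(np.minimum(d,12)*ok); r.append(8*(pr(v,(R.apply([[0,-.048,.085]])+o))[0]-c))
    return np.concatenate(r)
best=None
for tilt in (.12,.25,.4):
  for yaw in (0,.12,-.1):
    R0=Ro.from_euler('z',yaw)*Ro.from_euler('y',-tilt)
    o=M-R0.apply([0,-.048,.085]); f=least_squares(res,np.r_[o[:2],R0.as_rotvec()],loss='soft_l1',diff_step=1e-4,x_scale=[.01,.01,.1,.1,.1])
    if best is None or f.cost<best.cost: best=f
R,o=pose(best.x);print(best.cost,o,'normal',R.apply([0,0,1]),'y',R.apply([0,1,0]),'mark',R.apply([0,-.048,.085])+o,'tilt',np.degrees(np.arccos(R.as_matrix()[2,2])))
r=res(best.x);print([np.round(np.abs(r[i*142:i*142+140]).mean(),2) for i in range(3)],[np.round(r[i*142+140:i*142+142]/8,2) for i in range(3)])
np.savez('blank.npz',R=R.as_matrix(),o=o,M=M)
ov=[]
for v in V[1:]:
    im=v[3].copy(); 
    for p in pr(v,R.apply(st)+o): cv2.circle(im,tuple(int(x) for x in p),1,(255,0,0),-1)
    ov.append(im[40:360,140:460])
m=[np.load(n+'.npz')['im'] for n in('m1','m2')]
ov+= [cv2.resize(m[0][180:340,175:335],(320,320),interpolation=3),cv2.resize(m[1][100:260,285:445],(320,320),interpolation=3)]
save(cv2.resize(np.vstack([np.hstack(ov[:2]),np.hstack(ov[2:])]),(600,600)),'d.png')
s=[(np.load(n+'.npz')['K'],np.load(n+'.npz')['T'],c) for n,c in(('m1',(253.3,270.7)),('m2',(366.4,192.8)))]
print('collar',tri(s))
E
python3 fit.py
```

```text
w1 (151.0525302886963, 204.4968776702881) (27.38051414489746, 33.691864013671875) 206
w2 (347.7774906158447, 285.9961585998535) (24.034751892089844, 29.822654724121094) 175
w3 (353.86793327331543, 141.5371265411377) (32.69050216674805, 34.032798767089844) 243
mark tri [0.55239641 0.10971637 0.1245668 ]
res [ 0.12624398 -0.03315486]
res [0.13665785 0.18631916]
res [-0.28216353 -0.17171506]
319.1854867526289 [0.57251651 0.15989341 0.045     ] normal [-0.2558304  -0.02625559  0.96636507] y [-1.03134766e-01  9.94667353e-01 -2.78808001e-04] mark [0.5557214  0.10991765 0.12715441] tilt 14.902452567766039
[np.float64(0.4), np.float64(0.97), np.float64(1.51)] [array([-1.79, -3.51]), array([ 0.21, -2.32]), array([-0.14, -4.47])]
collar [ 0.57498257 -0.21047386  0.17603802]
```

View pics/d.png

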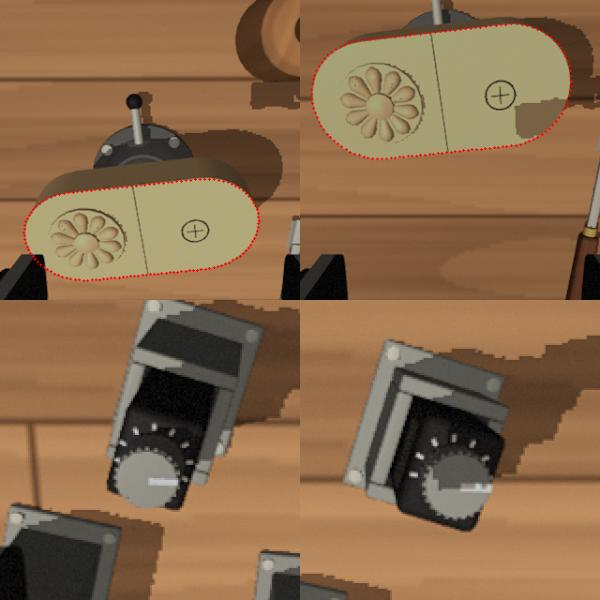

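Overlay: the outline fits the face well, but the ring lies a little off the blank's centre line, so I'll free that in the fit. The meter's strokes arc around +x, about -17° in world. The pointer aims at about -75° relative to +x, which is setting 7. That makes the turn 120° counter-clockwise.

```bash
sed -i 's/R.apply(\[\[0,-.048,.085\]\])/R.apply([[q[5],-.048,.085]])/; s/np.r_\[o\[:2\],R0.as_rotvec()\]/np.r_[o[:2],R0.as_rotvec(),0]/; s/\[.01,.01,.1,.1,.1\]/[.01,.01,.1,.1,.1,.01]/; s/R.apply(\[0,-.048,.085\])+o,/R.apply([best.x[5],-.048,.085])+o,best.x[5],/' fit.py
python3 fit.py; python3 - <<'E'
from h import *
def ray(d,px,h):
    K,T=d['K'],d['T'];R=T[:3,:3];c=-R.T@T[:3,3];q=R.T@np.linalg.inv(K)@np.r_[px,1];return c+q*(h-c[2])/q[2]
for n,a,b in [('m2',(334.6,128.3),(387.9,144.3)),('m1',(256.6,183.7),(309.4,197.6))]:
    d=np.load(n+'.npz');A,B=ray(d,a,.008),ray(d,b,.008);v=B-A;print(n,A,B,np.linalg.norm(v),np.degrees(np.arctan2(v[1],v[0]))+90)
B=np.load('blank.npz');n=B['R'][:,2];M=B['M'];P=M+n*.122
c=(0.574,-.208)
for y in range(-180,181,30):
    q=inverse_kinematics((*c,.178),(np.pi,0,np.radians(y)))
    R=(Ro.align_vectors([n],[[0,0,1]])[0]*Ro.from_euler('z',y,degrees=True)*Ro.from_euler('x',np.pi)).as_euler('xyz')
    q2=inverse_kinematics(P,R)
    print(y,None if q is None else np.round(q,2),None if q2 is None else np.round(q2,2))
for k,p in [('k1',(.60,-.235,.26)),('k2',(.575,-.19,.26))]:
    move_l(p,speed=.2); sleep(.2); K,T,im=wrist(k)
    for t in ['selector','meter']: print(k,[(round(m['score'],2),np.round(m['position'],1).tolist(),int(m['region'].sum())) for m in masks_of('wrist',t)])
    u,v=[int(x) for x in proj(K,T,(*c,.1835))]; print(u,v)
    np.save(k+'o.npy',[u,v])
o=[]
for k in('k1','k2'):
    im=np.load(k+'.npz')['im'];u,v=np.load(k+'o.npy');v=min(max(v,80),400);u=min(max(u,80),560);print(k,'origin',u-80,v-80);o.append(cv2.resize(im[v-80:v+80,u-80:u+80],(400,400),interpolation=3))
save(np.hstack(o),'e.png');print(current_time_s(),current_wrist_force())
E
```

```text
w1 (151.0525302886963, 204.4968776702881) (27.38051414489746, 33.691864013671875) 206
w2 (347.7774906158447, 285.9961585998535) (24.034751892089844, 29.822654724121094) 175
w3 (353.86793327331543, 141.5371265411377) (32.69050216674805, 34.032798767089844) 243
mark tri [0.55239641 0.10971637 0.1245668 ]
res [ 0.12624398 -0.03315486]
res [0.13665785 0.18631916]
res [-0.28216353 -0.17171506]
250.62901553520908 [0.57202523 0.16019385 0.045     ] normal [-0.24875166 -0.02799746  0.96816257] y [-1.15660071e-01  9.93288358e-01 -9.92684311e-04] mark [0.55267316 0.10969744 0.12636275] -0.003909854741411204 tilt 14.496584139095734
[np.float64(0.46), np.float64(0.94), np.float64(1.65)] [array([-0.72,  0.08]), array([0.32, 0.7 ]), array([-0.05, -0.41])]
collar [ 0.57498257 -0.21047386  0.17603802]
m2 [ 0.61730429 -0.19308453  0.008     ] [ 0.60019093 -0.25208824  0.008     ] 0.0614353709550724 -16.174208211770605
m1 [ 0.61664034 -0.19296818  0.008     ] [ 0.6008672  -0.25284424  0.008     ] 0.06191877259113569 -14.758130769808048
-180 [ 1.09  0.72 -1.25  1.47  0.68  1.44  1.4 ] [ 0.97  0.13 -1.3
[... 690 characters left out ...]
2  1.48  0.38  1.31 -0.5 ] [ 0.75  0.07 -1.07  1.81  0.13  1.05 -0.88]
90 [ 0.93  0.55 -0.91  1.48  0.44  1.33 -0.01] [ 0.76  0.07 -1.08  1.81  0.13  1.05 -0.36]
120 [ 0.98  0.59 -1.    1.47  0.5   1.35  0.47] [ 0.82  0.08 -1.15  1.81  0.15  1.05  0.15]
150 [ 1.03  0.63 -1.1   1.47  0.56  1.38  0.95] [ 0.87  0.1  -1.2   1.81  0.16  1.05  0.67]
180 [ 1.09  0.72 -1.25  1.47  0.68  1.44  1.4 ] [ 0.97  0.13 -1.33  1.81  0.21  1.06  1.15]
k1 [(0.93, [271.4, 299.9], 2218)]
k1 [(0.77, [279.4, 275.6], 5829), (0.62, [97.3, 310.5], 1526)]
264 306
k2 [(0.84, [348.5, 255.6], 2416)]
k2 [(0.74, [344.2, 235.4], 6039)]
346 261
k1 origin 184 226
k2 origin 266 181
10.6167 [-0.69677031 -0.31006712 -0.02427799]
```

View pics/e.png

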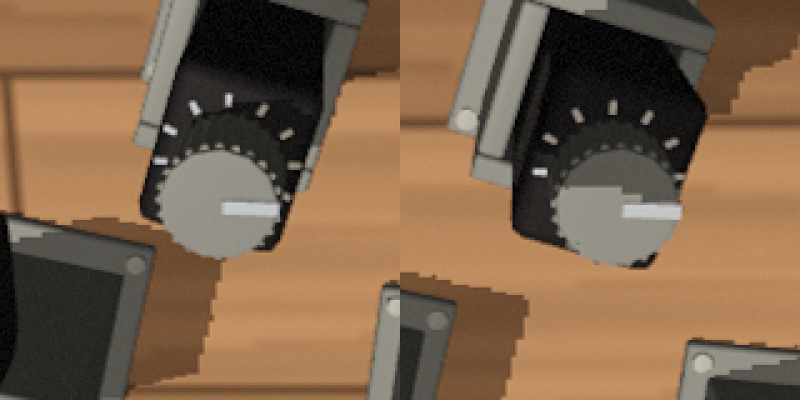

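e.png: the collar top is centred at k1 (272,308) and k2 (353,265), and the pointer aims image-right, which is setting 7. I grip the collar and turn it 120° counter-clockwise.

```bash
python3 - <<'E'
from h import *
d=[np.load(k+'.npz') for k in('k1','k2')]
X=tri([(d[0]['K'],d[0]['T'],(272,308.4)),(d[1]['K'],d[1]['T'],(352.8,265))]);print(X)
def ray(d,px,h):
    K,T=d['K'],d['T'];R=T[:3,:3];c=-R.T@T[:3,3];q=R.T@np.linalg.inv(K)@np.r_[px,1];return c+q*(h-c[2])/q[2]
a,b=ray(d[0],(272,308.4),.1835),ray(d[1],(352.8,265),.1835);print(a,b)
c=(a+b)[:2]/2; np.save('collar.npy',c)
assert abs(X[2]-.1835)<.006
Y=lambda g:(np.pi,0,np.radians(g))
move_to((*c,.225),Y(-62)); move_l((*c,.178),speed=.1)
print(current_time_s(),current_wrist_force().round(2))
close_gripper(30); print('w',current_grip_width(),current_finger_force(),current_wrist_force().round(2))
for g in range(-42,59,20):
    move_l((*c,.178),Y(g)); print(g,current_time_s(),current_moment().round(3)[2],current_wrist_force().round(1),current_grip_width())
open_gripper(); move_l((*c,.24),speed=.15)
move_to((.575,-.19,.26),Y(0)); sleep(.2); K,T,im=wrist('k3')
save(cv2.resize(im[181:341,266:426],(400,400),interpolation=3),'f.png');print(current_time_s())
E
```

```text
[ 0.57062027 -0.21151807  0.17909988]
[ 0.57264046 -0.21202155  0.1835    ] [ 0.57224629 -0.21107735  0.1835    ]
12.175 [-0.75 -0.1   1.25]
w 0.024831696708384504 29.616031050682068 [-0.19 -0.11  2.28]
-42 13.25 0.069 [0.7 0.  3.4] 0.0249535888417972
-22 13.75 -0.051 [ 0.4 -0.6  4.6] 0.024813963384594472
-2 14.25 0.042 [0.6 0.6 4.9] 0.024586823395616304
18 14.75 0.039 [1.5 1.  5.3] 0.02470416120717264
38 15.25 -0.121 [0.2 2.1 6.1] 0.02467933249195395
58 15.75 0.039 [0.3 2.9 7.1] 0.024801657324227216
18.1083
```

View pics/f.png

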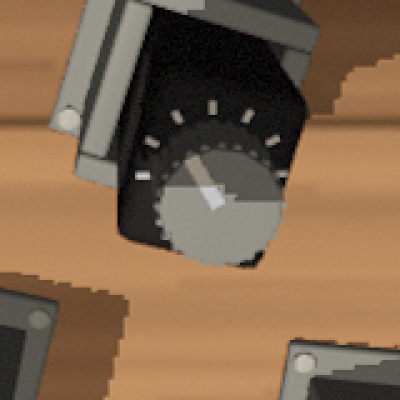

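f.png: the pointer now aims up-left at the third stroke, about +29° world or 45° from meter +x, so the selector is at setting 3. The case has not moved. Now I grip the case, lift it and bring it above the mark.

```bash
python3 - <<'E'
from h import *
c=np.load('collar.npy');B=np.load('blank.npz');n=B['R'][:,2];M=np.array([.5525,.1097,.1255])
g=(np.pi,0,np.radians(-15.5))
move_to((*c,.21),g); move_l((*c,.134),speed=.12); print(current_wrist_force().round(2))
close_gripper(60); print('w',current_grip_width(),current_finger_force(),current_wrist_force().round(2),current_ee_pos().round(4))
move_l((*c,.30),speed=.1); sleep(.2); print('lift',current_wrist_force().round(2),current_grip_width(),current_time_s())
R=(Ro.align_vectors([n],[[0,0,1]])[0]*Ro.from_euler('z',-15.5,degrees=True)*Ro.from_euler('x',np.pi)).as_euler('xyz')
np.savez('press.npz',R=R,n=n,M=M)
move_to(M+n*(.126+.05),R); move_l(M+n*(.126+.012),speed=.06); sleep(.3)
print(current_wrist_force().round(2),current_ee_pos(),M+n*.138,current_time_s())
K,T,im=wrist('p1'); r=read_camera('scene')['image']
t=read_camera('top')['image']
print(proj(K,T,M))
save(np.hstack([cv2.resize(im,(400,300)),cv2.resize(r[150:300,250:450],(400,300),interpolation=3)]),'g.png')
E
```

```text
[-0.38 -0.09 -0.52]
w 0.035179818381147955 59.57970678806305 [-0.9   1.37  4.35] [ 0.5728 -0.2113  0.1346]
lift [-0.06  0.09 -2.93] 0.035315350858125066 21.75
[ 0.53  0.06 -2.72] [0.51826195 0.1058403  0.25941427] [0.51817227 0.10583635 0.25910643] 24.0583
[313.75073135 228.63369654]
```

View pics/g.png

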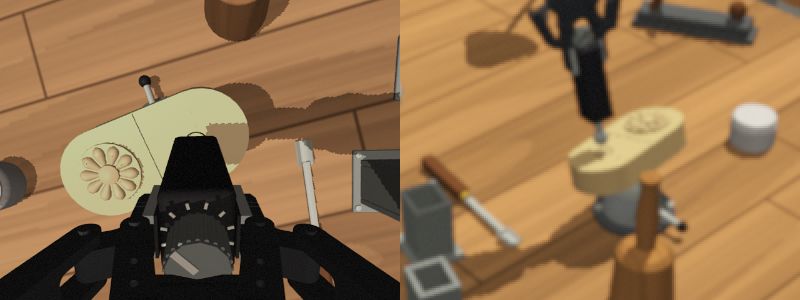

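g.png: the meter is held upright over the mark, and the ring peeks out beyond the case at wrist (313,215). Now a slow approach to contact, then press.

```bash
python3 - <<'E'
from h import *
P=np.load('press.npz');n,M,R=P['n'],P['M'],P['R']
def F(k=8):
    f=[]
    for _ in range(k): f.append(current_wrist_force()); sleep(.03)
    return np.mean(f,0),np.std(f,0)
b,s=F(); print('base',b.round(2),s.round(2))
hit=move_l(M+n*(.126-.006),speed=.012,contact_N=1.7)
f,_=F(); h=(current_ee_pos()-M)@n-.126
print(hit,'h',h,'Fn',(f-b)@n,(f-b).round(2),current_time_s())
lat=current_ee_pos()-M
for i in range(8):
    fn=(f-b)@n
    if fn>3.2: break
    step=np.clip((3.5-fn)/500,.0005,.0015)
    move_l(current_ee_pos()-n*step if i==0 else tgt-n*step,speed=.01); tgt=(current_ee_pos()-n*step if i==0 else tgt-n*step) if i else current_ee_pos()
    f,_=F(); print(round(((current_ee_pos()-M)@n-.126)*1e3,2),'Fn',round((f-b)@n,2),(f-b).round(2),current_time_s())
r=read_camera('scene')['image'];K,T,im=wrist('p2');t=read_camera('top')['image']
save(np.hstack([cv2.resize(r[190:250,310:390],(400,300),interpolation=3),cv2.resize(im[140:290,220:420],(400,300),interpolation=3)]),'i.png')
E
```

```text
base [ 0.14  0.09 -2.97] [0.53 0.38 0.47]
True h -0.0007012306678387537 Fn 2.6710988370030715 [0.78 0.09 2.96] 25.7167
-2.18 Fn 3.53 [0.59 0.54 3.81] 26.275
```

View pics/i.png

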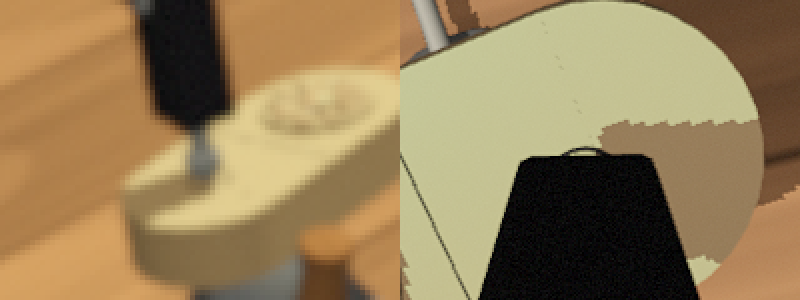

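```bash
python3 - <<'E'
from h import *
P=np.load('press.npz');n,M=P['n'],P['M'];b=np.array([.14,.09,-2.97])
f=[]
for _ in range(50): f.append(current_wrist_force()); sleep(.03)
f=np.mean(f,0)-b;print(f@n,f.round(2),((current_ee_pos()-M)@n-.126)*1e3,np.degrees(Ro.from_euler('xyz',current_eef_rot()).apply([0,0,1])@-n),current_grip_width(),current_time_s())
c=current_ee_pos()-.126*n; print((c-M).round(4), Ro.from_euler('xyz',current_eef_rot()).apply([0,0,1])@-n)
E
```

```text
3.3865199658193905 [0.72 0.66 3.7 ] -2.206105260237928 57.29556118279265 0.0351904533301198 28.0917
[-0.0005 -0.0002 -0.0024] 0.9999961894175884
```

```bash
python3 -c "
from bench import *
print(job_done())"
```

```text
the job is handed in; nothing more can be done
None
```

I turned the selector back to setting 3, then lifted the meter out and handed the job in at about 28 s. The meter is held squarely on the pencilled ring, pressed with about 3.4 N, which by the spring figures puts the ball head roughly half in.

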